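# Release the blow tube from the push-fit air outlet and park it

### The job

Take the steel blow tube out of the bench air outlet: hold the outlet's release ring down as far as it goes while you draw the tube out, pressing gently and never dragging the tube against the locked fitting. Then set the tube down, foot first, standing in the large middle hole of the parking block, down on the hole's floor, and let go. Do not drop it, and leave the tub, the jar and the plaster model where they are.

Things in the scene. Friction and masses are not known exactly. Their poses are not given: they have to be found in the camera images.
- air_outlet: Bench air outlet, fixed: aluminium block 90 x 70 x 36 mm with a brass push-fit fitting (33 mm diameter, top face at z = 62 mm) upright in its middle. Origin: centre of the underside, on the fitting's axis; z up. The tube stands loosely upright in a 12 mm bore (floor at z = 20 mm) with an 19 mm bore above z = 36 mm. The outlet bears no more than 30 N from anything
- outlet_ring_low (a point): On the fitting's axis, 72 mm over the outlet's origin: where the top face of the raised release ring is at its lowest. The ring (grey, flat, 42 mm outer, 19 mm inner diameter, 4 mm thick, round the tube) is screwed on higher or lower from outlet to outlet: its top is 0 to 10 mm above this point, not measured. It springs down 6 mm to a hard stop, 3 N at the start, 9 N at the stop
- outlet_teeth (a point): On the fitting's axis at its hidden teeth, 50 mm over the outlet's origin. They stop the tube's bead after 1 mm of lift, and open when the ring is 3 mm or more down. Once the bead has risen 2 mm they can no longer catch it, so a tube gripped with the ring on its stop may rise together with the ring; gripped with the ring down less than 4.5 mm, the teeth catch. Then only light drag
- blow_tube: Straight rigid steel blow tube, 10 mm diameter, 92 mm long, 50 g, loose, with a retaining bead 16 mm in diameter and 4 mm thick 25 mm above its foot. Origin: centre of its foot; z runs along the tube to its upper end. In the outlet its foot is 20 mm and its upper end 112 mm over the outlet's origin, 30 to 40 mm above the raised release ring
- tube_centre (a point): Middle of the blow tube, on its axis, 46 mm above its foot
- park_mouth (a point): Centre of the mouth of the large middle hole of the parking block, level with the block's top. The block is grey, fixed, 64 x 94 x 36 mm; the hole is 20 mm in diameter, 30 mm deep, with a small chamfer. The two 7 mm holes beside it, 31 mm away, are too small for the tube
- park_floor (a point): Centre of the floor of that hole, 30 mm below its mouth
- putty_tub: Bystander: round tub, 71 mm diameter, 61 mm high, loose. Origin: centre of its underside
- glaze_jar: Bystander: small round jar, 41 mm diameter, 35 mm high, loose. Origin: centre of its underside
- plaster_model_b: Bystander: white plaster model of a dental arch, 57 x 66 x 28 mm, loose. Origin: centre of its underside

How it is judged:
By the outcome, as a careful person would: the job done as asked, in the order asked, and still so for the second after the job is handed in, with the robot touching nothing.
It also fails if it takes over 48 s, if anything falls off the work surface, if the arm or the gripper's body presses on something with over 40 N, if the wrist force passes 120 N, or if a joint passes its speed limit or range.

### The arm

A 6-joint arm with a two-finger parallel gripper is mounted at the origin on a cart in front of the work surface, level with it; the furniture and walls round the work are solid. World frame = base frame: x ahead of the robot, y to its left, z up, the work surface at z = 0. Lengths are in m, angles in degrees, forces in N, time in s.
With the tool pointing down it reaches from about 0.3 to 0.75 m from the base axis. Payload 8.5 kg.
Tool frame: the origin (TCP) lies midway between the tips of the shut fingers; the grasp point (between the pads) lies behind it (grasp_offset is the z of the grasp point in the tool frame, in m); z points along the fingers, y is the direction in which the jaws open and shut (so a half turn about z gives the same grasp; the last joint's range is limited). The gripper opens to 85 mm and grips with 20 to 120 N. Pads are 22 mm wide; open, the fingers measure 114 mm over their backs; the gripper's body (76 mm by 85 mm) begins 54 mm behind the grasp point. The pads swing forward as they close: fully open they stand 13 mm farther back than shut.
Start: joints at [-77.424, 21.807, 74.336, -0, 83.858, -12.336], TCP at [0.232, -0.499, 0.231] pointing down, gripper open.
Joint ranges: [-178.18, 178.18], [-50.72, 133.34], [12.68, 142.11], [-81.47, 261.47], [9.98, 163.14], [-165.26, 165.26]. Speed limits (degrees/s): [136.94, 136.94, 180, 180, 180, 180].

### API

Orientations are given as a 3x3 rotation matrix whose columns are the frame's x, y, z axes.
In Python, from rig import * gives the robot as it stands.
- The arm moves only by the shell command python3 -m pendant 'ROWS' [FORCE]. ROWS is JSON, one flat list of numbers, 7 for each row, row after row: the finger opening in mm, from 0 to 85.4, then the shift along the tool's x, y, z in units of 50 mm (1.0 is 50 mm), then the turn, a rotation vector about the tool's x, y, z in units of 8 degrees (1.0 is 8 degrees). In form: [hand, dx, dy, dz, wx, wy, wz, hand, dx, dy, dz, wx, wy, wz, ...]. A call has 1 to 12 rows; each row shifts and turns the commanded pose from where the row before left it, along the tool's axes as they then stand; what a row does not reach is not made up. A row lasts 1/10 s, in which the tool goes at most 50 mm and 8.59 degrees, less where a joint would pass 70% of its speed; a pose out of reach is approached as far as the arm can. A call is refused whole if a number of a shift passes 1 or a number of a turn 1, either way. A call with a gripper value outside its range is refused whole. The fingers move at their own pace and stop on an object; FORCE is the grip in N (left out, the last holds). Time passes only in rows, so rows that do not move let the fingers close. It gives the time, the measured TCP pose, the force and the opening at its end, in the units of the state.
- observe(): the state, without advancing time (a new reading comes with each control period).
- get_image(name): name is "scene" or "top" or "wrist"; returns a dict with "frame" (420x560x3 uint8, red, green, blue), "depth" (420x560 float32, m along the optical axis (not along the pixel's ray), 0 where there is no reading), "K" (3x3 intrinsics, pixels), "k1" (the pictures are not rectified: a ray, as slopes to the right and down, at radius r is drawn at 1 + k1 r^2 times it, then the intrinsics apply), "rvec" (rotation vector, rad) and "tvec" (3), from world to camera coordinates, as OpenCV has them. Camera axes: x right, y down, z forward; pixel columns grow to the right and rows downward; lengths in m; the calibration is good to about 2 mm. A picture is of the moment at which its call begins.
- close_job(): hands the job in, once; it reports no verdict.
The state is a dict: "time_s": time; "q": joint angles; "qvel": joint speeds; "joint_efforts": joint torques, N m; "position": TCP position; "tool_rot": TCP orientation; "ft_force": force on the tool from outside, world axes, zero at the start; "wrist_torque": the same for the moment, N m; "grip_width": finger opening in m.
Only numpy, scipy, OpenCV 4.12 (cv2) and the standard library are available. Lean on these libraries where they do the work, as an engineer would, in place of code of your own. Each camera call takes 0.05 s, during which the arm holds its last target.

## Working session

There is one attempt and no reset: what is moved stays moved. The work goes in short steps, Python scripts to look and compute and a shell command to move; the robot and the scene stay as the last step left them, time stands still between calls to the robot, and variables do not carry over. Pictures are saved under pics/ and viewed, and the job is handed in when it is done.

```bash
ls; mkdir -p pics; python3 - <<'E'
from rig import *
import cv2
s=observe();print(s)
try: print(grasp_offset)
except Exception as e: print(e)
for n in("scene","top","wrist"):
    d=get_image(n);cv2.imwrite(f"pics/a_{n}.png",d["frame"][:,:,::-1]);print(n,d["K"],d["k1"],d["rvec"],d["tvec"],(d["depth"]>0).mean())
    import numpy as np; np.savez(f"a_{n}.npz",**d)
E
```

```text
pics
{'time_s': 0.0, 'q': array([-7.74242467e+01,  2.18431694e+01,  7.43873067e+01,  6.91451121e-04,
        8.38588298e+01, -1.23364300e+01]), 'qvel': array([-0.0502706 ,  0.0369483 ,  0.02564207, -0.09577382, -0.03853224,
       -0.01318972]), 'joint_efforts': array([-7.93798536e-04, -4.48464954e+01, -2.31281054e+01, -1.49680013e-04,
        4.75980036e-03,  6.42844540e-06]), 'position': array([ 0.23160206, -0.49851874,  0.23067634]), 'tool_rot': array([[ 9.06955070e-01,  4.21227247e-01, -3.27661020e-04],
       [ 4.21227233e-01, -9.06953855e-01,  1.52389931e-03],
       [ 3.44734487e-04, -1.52012795e-03, -9.99998785e-01]]), 'ft_force': array([0.47989792, 0.05343378, 0.52016115]), 'wrist_torque': array([ 0.01231504, -0.00468965,  0.0131883 ]), 'grip_width': 0.08527276332697367}
-0.0187
scene [[396.67485113   0.         276.00827164]
 [  0.         396.67485113 205.60808042]
 [  0.           0.           1.        ]] 0.020373027006597027 [ 0.65738017 -2.45814368  1.38023322] [0.47451677 0.22962794 0.64078936] 0.9955952380952381
top [[465.61770339   0.         277.83527259]
 [  0.         465.61770339 214.97164453]
 [  0.           0.           1.        ]] -0.07764556147395367 [ 2.11617413 -2.13332106  0.21768362] [-0.02397076  0.55495655  0.82410558] 0.9959821428571428
wrist [[298.40569953   0.         278.95457788]
 [  0.         298.40569953 214.70462488]
 [  0.           0.           1.        ]] 0.013958938126065306 [-2.45798246  1.56665541  0.20804032] [-0.54996361 -0.03365454  0.37679429] 0.9950170068027211
```

View pics/a_scene.png

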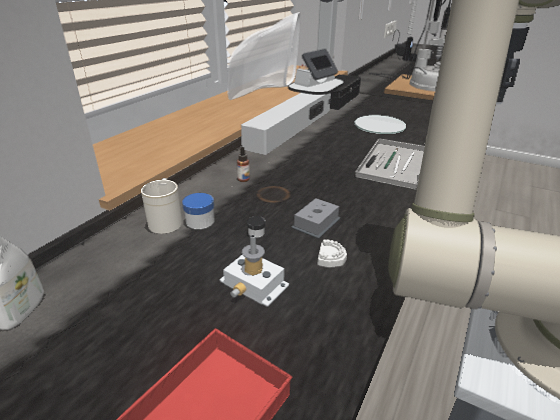

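View pics/a_top.png

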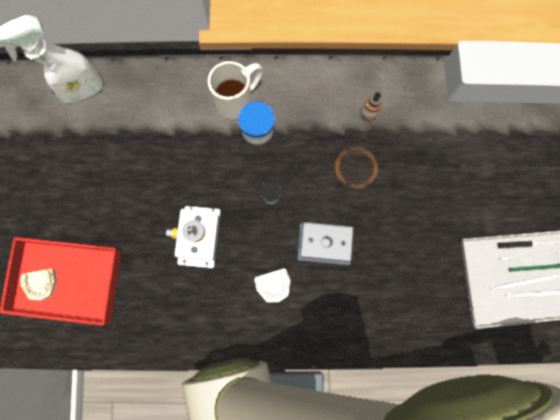

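View pics/a_wrist.png

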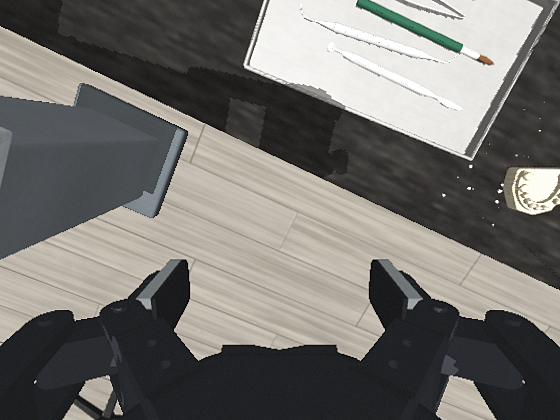

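The top view shows the outlet at about (195,235) with the tube in it, the parking block at (326,242), the model at (273,286), a dark jar at (270,192) and a blue-lidded tub at (256,118). Next I'll measure them.

```bash
cat > h.py <<'E'
import numpy as np, cv2
def load(f): return dict(np.load(f))
def cam(d):
    R=cv2.Rodrigues(np.array(d["rvec"],float))[0]; t=np.array(d["tvec"],float); return R,t
def dirs(d,uv):
    uv=np.atleast_2d(uv).astype(float);K=d["K"]
    p=np.c_[(uv[:,0]-K[0,2])/K[0,0],(uv[:,1]-K[1,2])/K[1,1]]
    q=p.copy()
    for _ in range(20): q=p/(1+float(d["k1"])*(q**2).sum(1,keepdims=True))
    return np.c_[q,np.ones(len(q))]
def onplane(d,uv,z):
    R,t=cam(d);c=-R.T@t;v=dirs(d,uv)@R
    return c+v*((z-c[2])/v[:,2])[:,None]
def cloud(d):
    h,w=d["depth"].shape;u,v=np.meshgrid(np.arange(w),np.arange(h))
    uv=np.c_[u.ravel(),v.ravel()];R,t=cam(d)
    P=(dirs(d,uv)*d["depth"].reshape(-1,1)-t)@R
    return P.reshape(h,w,3)
def proj(d,X):
    R,t=cam(d);c=np.atleast_2d(X)@R.T+t;q=c[:,:2]/c[:,2:]
    q=q*(1+float(d["k1"])*(q**2).sum(1,keepdims=True))
    return q*d["K"][0,0]+d["K"][:2,2]
E
python3 - <<'E'
from h import *
for n in("top","scene"):
    d=load(f"a_{n}.npz");P=cloud(d)
    pts={"top":dict(out=(193,232),park=(326,228),tub=(256,118),jar=(270,192),model=(273,286),plate=(205,255),table=(230,300)),"scene":dict(park=(317,205),ring=(246,252),tubetop=(257,222))}[n]
    for k,(u,v) in pts.items(): print(n,k,P[v,u].round(4))
    z=P[...,2]
    f=d["frame"]
    if n=="top":
        c=f[190:280,150:370,::-1]
    else: c=f[160:310,190:360,::-1]
    cv2.imwrite(f"pics/crop_{n}.png",cv2.resize(c,None,fx=3.6 ,fy=3.6,interpolation=cv2.INTER_CUBIC))
E
```

```text
top out [0.5189 0.126  0.0821]
top park [ 0.5323 -0.1209  0.0352]
top tub [0.7476 0.0127 0.0596]
top jar [ 0.6035 -0.0138  0.0373]
top model [ 0.4236 -0.0184  0.0172]
top plate [0.482  0.1101 0.0357]
top table [0.3979 0.0651 0.0015]
scene park [ 0.5161 -0.143   0.036 ]
scene ring [0.5314 0.1374 0.0789]
scene tubetop [ 0.6014 -0.0102  0.0354]
```

View pics/crop_top.png

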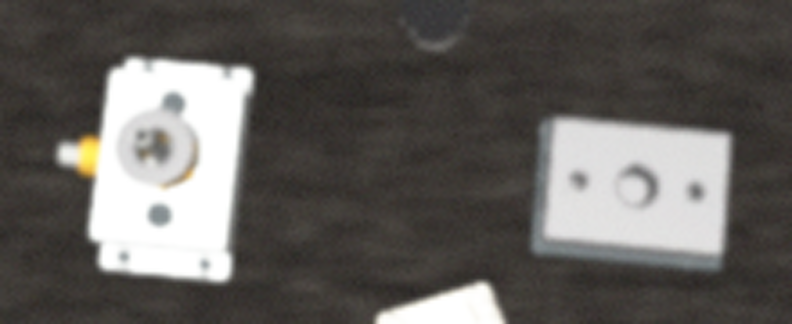

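View pics/crop_scene.png

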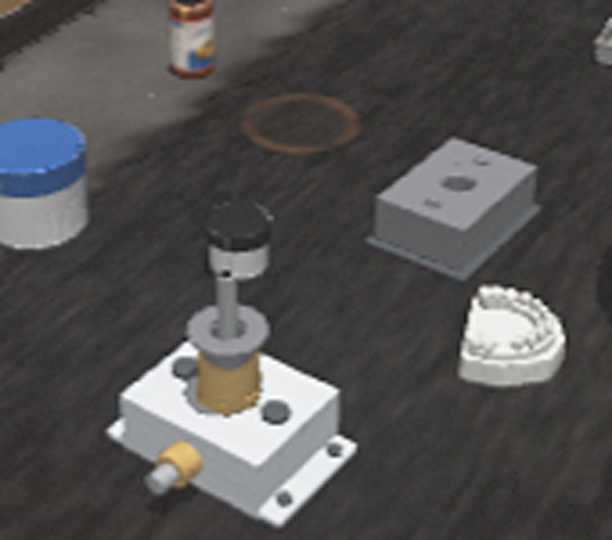

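```bash
python3 - <<'E'
from h import *
for n in("top","scene"):
    d=load(f"a_{n}.npz");P=cloud(d)
    z=P[...,2];near=np.hypot(P[...,0]-.522,P[...,1]-.128)<.04
    m=near&(z>.066)&(z<.09); print(n,m.sum(),np.percentile(z[m],[5,25,50,75,95]).round(4),P[m].mean(0).round(4))
    m2=near&(z>.095); print(" tube",m2.sum(),P[m2].mean(0).round(4) if m2.any() else 0, z[m2].max() if m2.any() else 0)
    # plate top z~36
    m3=(np.hypot(P[...,0]-.522,P[...,1]-.128)<.08)&(abs(z-.036)<.004)
    print(" plate z",np.median(z[m3]))
    r=cv2.minAreaRect(P[m3][:,:2].astype(np.float32)*1000);print(r)
    m4=(np.hypot(P[...,0]-.515,P[...,1]+.13)<.08)&(abs(z-.036)<.004)
    r=cv2.minAreaRect(P[m4][:,:2].astype(np.float32)*1000);print(" park",np.median(z[m4]),r)
# ring contour in top
d=load("a_top.npz");f=d["frame"];hsv=cv2.cvtColor(f,cv2.COLOR_RGB2HSV)
print(hsv[225:240:2,178:212:3].tolist()[3])
g=cv2.cvtColor(f,cv2.COLOR_RGB2GRAY)
print(g[231,176:214]); print(g[215:250,193]); print(g[230:256,326]); print(g[242,310:345])
E
```

```text
top 328 [0.0748 0.078  0.0791 0.0802 0.0816] [0.5228 0.1274 0.0789]
 tube 36 [0.5222 0.1265 0.1094] 0.11529006817254853
 plate z 0.03625471982176441
((523.644775390625, 128.26763916015625), (69.05435943603516, 90.99832153320312), 84.02372741699219)
 park 0.036252626596184924 ((507.24237060546875, -120.7884292602539), (94.5792007446289, 64.32766723632812), 83.95013427734375)
scene 286 [0.0684 0.0784 0.0792 0.0801 0.0851] [0.5206 0.1312 0.0787]
 tube 52 [0.5205 0.1298 0.1057] 0.1134508424043835
 plate z 0.03644514140276198
((522.672119140625, 128.38690185546875), (73.49345397949219, 93.48416137695312), 84.85941314697266)
 park 0.03645686714208579 ((505.7569274902344, -121.25494384765625), (97.2324447631836, 65.67904663085938), 84.14920043945312)
[[25, 13, 254], [90, 1, 252], [120, 1, 219], [170, 4, 172], [21, 24, 138], [30, 5, 107], [30, 2, 131], [10, 4, 218], [20, 7, 218], [26, 9, 223], [0, 0, 255], [0, 0, 255]]
[225 238 251 255 255 252 233 219 218 213 199 170 144 133 134 126 117 107
 105 110 131 169 200 216 222 221 216 192 177 222 253 255 255 255 255 255
 255 255]
[255 255 254 252 243 224 217 219 219 210 183 143 120 112 109 102 107 119
 138 171 196 211 218 222 223 224 232 251 255 255 252 222 165 142 142]
[221 221 220 221 211 181 140 122 146 189 213 222 224 224 223 217 202 201
 214 221 225 225 224 225 225 226]
[188 179 195 214 221 222 225 224 224 221 215 206 215 220 223 224 224 223
 214 182 142 123 157 199 219 222 223 223 222 219 198 166 132 122 146]
```

```bash
cat > mv.py <<'E'
import sys,numpy as np
from rig import *
np.set_printoptions(suppress=True,precision=4)
def go(p):
    s=observe();R=np.array(s["tool_rot"]);d=R.T@(np.array(p)-s["position"])
    print("t",s["time_s"],"pos",s["position"],"units",(d/.05).round(3),"F",s["ft_force"].round(2),"w",s["grip_width"],"ztool",R[:,2],"yang",np.degrees(np.arctan2(R[1,1],R[0,1])))
if __name__=="__main__": go([float(a) for a in sys.argv[1:4]])
E
python3 mv.py 0.523 0.128 0.2
python3 - <<'E'
from h import *
from rig import observe
d=load("a_wrist.npz");s=observe();R,t=cam(d);c=-R.T@t
T=np.array(s["tool_rot"])
print("cam in tool",T.T@(c-s["position"]),"axes\n",T.T@R.T)
for z in(.15,.2,.25):
    p=np.array([.523,.128,z]);
    X=np.array([[.523,.128,.079]])-p+s["position"];print(z,proj(d,X))
E
```

```text
t 0.15 pos [ 0.2316 -0.4986  0.2309] units [10.564 -8.91   0.629] F [-0.69  0.35 -0.26] w 0.08551541003678241 ztool [-0.0002  0.001  -1.    ] yang -65.0845780240527
cam in tool [ 0.06533395  0.00059108 -0.1408711 ] axes
 [[ 8.24831882e-04 -9.65962062e-01 -2.58682457e-01]
 [ 9.99999451e-01  9.63849525e-04 -4.10583102e-04]
 [ 6.45938663e-04 -2.58681976e-01  9.65962327e-01]]
0.15 [[278.36731474 225.90710474]]
0.2 [[278.5642769  209.61180322]]
0.25 [[278.7014212  198.26358405]]
```

```bash
python3 -m pendant '[85,0.75,-0.64,0,0,0,0, 85,0.75,-0.64,0,0,0,0, 85,0.75,-0.64,0,0,0,0, 85,0.75,-0.64,0,0,0,0, 85,0.75,-0.64,0,0,0,0, 85,0.75,-0.64,0,0,0,0, 85,0.75,-0.64,0,0,0,0, 85,0.75,-0.64,0,0,0,0, 85,0.75,-0.64,0,0,0,0, 85,0.75,-0.64,0,0,0,0, 85,0.75,-0.64,0,0,0,0, 85,0.75,-0.64,0,0,0,0]' 30; python3 mv.py .523 .128 .2
```

```text
time_s: 1.35
position: [0.4784, 0.0412, 0.2313]
tool_rot: [[0.907, 0.421, -0.0], [0.421, -0.907, -0.0], [-0.0, 0.0, -1.0]]
ft_force: [1.2, -0.4, -0.3]
grip_width: 0.085
t 1.35 pos [0.4784 0.0412 0.2313] units [ 1.541 -1.199  0.626] F [ 1.15 -0.43 -0.35] w 0.08495415164502702 ztool [-0.0001 -0.0001 -1.    ] yang -65.0761544441363
```

```bash
python3 -m pendant '[85,0.5,-0.4,0.2,0,0,0, 85,0.5,-0.4,0.2,0,0,0, 50,0.54,-0.4,0.23,0,0,0, 40,0,0,0,0,0,0, 40,0,0,0,0,0,0]'; python3 mv.py .523 .128 .2
python3 - <<'E'
from h import *
from rig import *
d=get_image("wrist");np.savez("b_wrist.npz",**d);cv2.imwrite("pics/b_wrist.png",d["frame"][:,:,::-1])
print(proj(d,np.array([[.523,.128,.079],[.523,.128,.112],[.523,.128,.036]])))
P=cloud(d);z=P[...,2];near=np.hypot(P[...,0]-.522,P[...,1]-.128)<.03
m=near&(z>.07)&(z<.09);print(m.sum(),np.percentile(z[m],[5,25,50,75,95]).round(4),P[m].mean(0))
r=cv2.minAreaRect(P[m][:,:2].astype(np.float32)*1000);print(r)
m=near&(z>.1);print(m.sum(),np.percentile(z[m],[5,50,95]),P[m].mean(0)) if m.any() else 0
E
```

```text
time_s: 1.85
position: [0.5224, 0.1261, 0.1993]
tool_rot: [[0.906, 0.422, -0.001], [0.422, -0.906, -0.0], [-0.001, -0.0, -1.0]]
ft_force: [-0.1, -0.4, 0.3]
grip_width: 0.0434
t 1.85 pos [0.5224 0.1261 0.1993] units [ 0.027 -0.029 -0.013] F [-0.09 -0.35  0.32] w 0.04340835243736196 ztool [-0.0013 -0.0003 -1.    ] yang -65.01822712770937
[[276.76360552 208.09536842]
 [276.44072905 218.00480805]
 [277.08482031 198.23466858]]
1260 [0.0757 0.0768 0.0773 0.0778 0.0787] [0.52429446 0.12921224 0.07733458]
((523.1138916015625, 128.90341186523438), (40.52879333496094, 40.34505081176758), 24.757081985473633)
23560 [0.2213955  0.2846207  0.29907448] [0.53422125 0.13355373 0.27673983]
```

View pics/b_wrist.png

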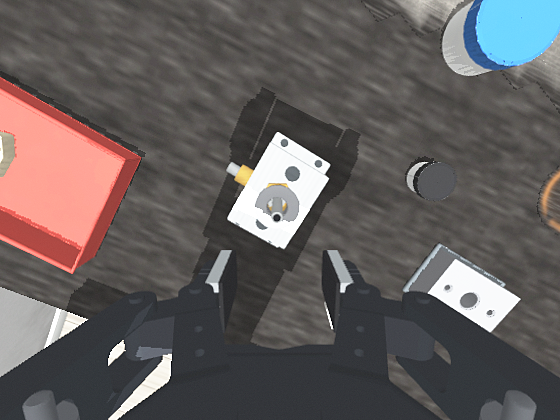

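The wrist view shows the tube's end at about (277,217), the ring round (277,205), and the parking hole at (468,300). I'll refine these.

```bash
python3 - <<'E'
from h import *
d=load("b_wrist.npz");f=d["frame"]
c=f[180:240,245:310,::-1];cv2.imwrite("pics/b_crop.png",cv2.resize(c,None,fx=9,fy=9,interpolation=cv2.INTER_CUBIC))
g=cv2.cvtColor(f,cv2.COLOR_RGB2GRAY)
c=f[280:322,440:505,::-1];cv2.imwrite("pics/b_crop2.png",cv2.resize(c,None,fx=9,fy=9,interpolation=cv2.INTER_CUBIC))
for n,box,(lo,hi) in (("b_wrist",(440,505,280,322),(0,150)),("a_top",(300,352,226,260),(0,170))):
    d=load(n+".npz");g=cv2.cvtColor(d["frame"],cv2.COLOR_RGB2GRAY);x0,x1,y0,y1=box
    m=(g[y0:y1,x0:x1]<hi).astype(np.uint8)
    k,l,st,ce=cv2.connectedComponentsWithStats(m)
    for i in range(1,k):
        if st[i,4]>8: print(n,st[i],ce[i]+[x0,y0],onplane(d,ce[i]+[x0,y0],.036))
E
```

```text
b_wrist [51  0 11  5 24] [496.375 281.75 ] [[ 0.54018394 -0.13338068  0.036     ]]
b_wrist [60  0  5  3 10] [502.6 280.7] [[ 0.54416395 -0.13878081  0.036     ]]
b_wrist [ 5  5  5  5 19] [447. 287.] [[ 0.51144885 -0.08778725  0.036     ]]
b_wrist [ 20  13  17  15 199] [468.28643216 299.84924623] [[ 0.50803174 -0.11830067  0.036     ]]
b_wrist [  0  20  33  22 372] [450.85215054 314.21236559] [[ 0.48401357 -0.11086271  0.036     ]]
b_wrist [47 30  5  5 19] [489.15789474 312.15789474] [[ 0.50492224 -0.14859746  0.036     ]]
b_wrist [61 37  4  5 12] [503.08333333 319.58333333] [[ 0.50366778 -0.16851705  0.036     ]]
a_top [  0   0  36  34 151] [307.44370861 248.56953642] [[ 0.49278606 -0.08435384  0.036     ]]
a_top [40  0 12  2 14] [346.21428571 226.14285714] [[ 0.53544688 -0.15990772  0.036     ]]
a_top [24 10  9 10 40] [328.85  239.475] [[ 0.50988693 -0.12565627  0.036     ]]
a_top [ 9 12  4  4 14] [310.5 239.5] [[ 0.51013231 -0.09055219  0.036     ]]
a_top [41 15  4  5 14] [342.64285714 242.78571429] [[ 0.50328283 -0.15188418  0.036     ]]
a_top [50 16  2 18 21] [350.85714286 251.57142857] [[ 0.48629035 -0.16701208  0.036     ]]
```

View pics/b_crop.png

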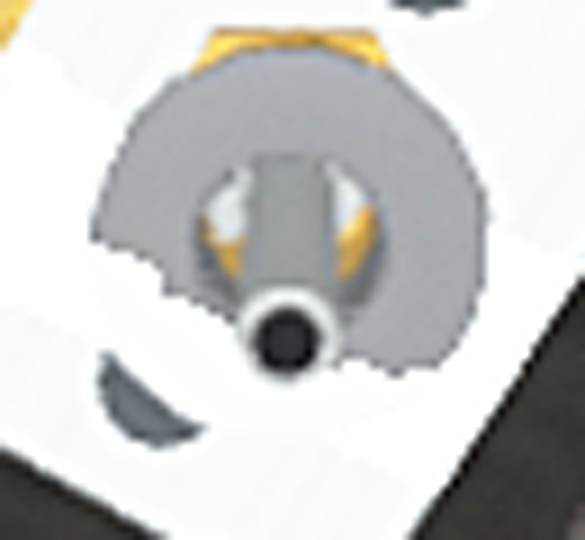

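View pics/b_crop2.png

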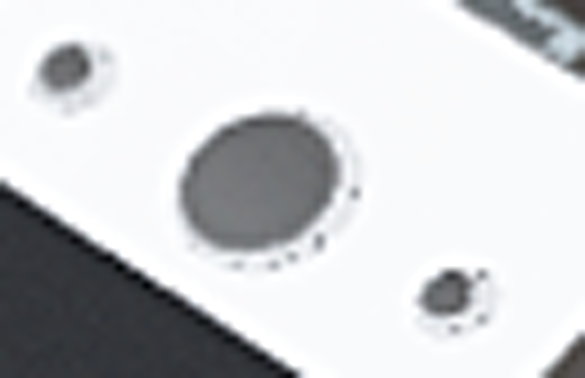

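```bash
python3 - <<'E'
from h import *
d=load("b_wrist.npz")
print(onplane(d,[(245+286/9-.45,180+341/9-.45)],.112))
print(onplane(d,[(245+287/9-.45,200)],.112))
f=d["frame"];g=cv2.cvtColor(f,cv2.COLOR_RGB2GRAY).astype(int)
# dark tube-end disc
m=(g[208:226,268:286]<110).astype(np.uint8)
k,l,st,ce=cv2.connectedComponentsWithStats(m)
for i in range(1,k): print(st[i],ce[i]+[268,208],onplane(d,ce[i]+[268,208],.112))
d=load("a_scene.npz");f=d["frame"]
t=load("a_top.npz")
print(proj(d,[[.523,.128,.112],[.523,.128,.079]]))
print(proj(t,[[.523,.128,.112],[.523,.128,.079]]))
E
python3 mv.py .523 .128 .12
```

```text
[[0.52338539 0.12827784 0.112     ]]
[[0.53625902 0.13415825 0.112     ]]
[0 0 1 2 2] [268.  208.5] [[0.52723889 0.13729885 0.112     ]]
[17  3  1  1  1] [285. 211.] [[0.53107012 0.12429721 0.112     ]]
[ 5  6  8  7 39] [276.28205128 217.30769231] [[0.5234681  0.12835627 0.112     ]]
[[252.23530571 235.92065129]
 [252.69228337 250.61838878]]
[[189.01848759 227.00873728]
 [192.22225149 230.03211561]]
t 1.9 pos [0.5224 0.1255 0.1998] units [ 0.033 -0.04   1.597] F [ 0.53  0.03 -0.23] w 0.04031625057974228 ztool [-0.0004 -0.0003 -1.    ] yang -65.07987575929911
```

```bash
python3 -m pendant '[40,0.02,-0.02,0.5,0,0,0, 40,0.02,-0.025,0.5,0,0,0, 40,0,0,0.5,0,0,0, 40,0,0,0.3,0,0,0, 40,0,0,0,0,0,0]'; python3 mv.py .5234 .1283 .12
python3 - <<'E'
from h import *
from rig import *
d=get_image("wrist");np.savez("c_wrist.npz",**d)
print(proj(d,np.array([[.5234,.1283,.079],[.5234,.1283,.112]])))
c=d["frame"][150:350,180:380,::-1];cv2.imwrite("pics/c_crop.png",cv2.resize(c,None,fx=3,fy=3,interpolation=cv2.INTER_CUBIC))
P=cloud(d);print([(observe()["position"]).round(4)])
E
```

```text
time_s: 2.4
position: [0.5225, 0.1277, 0.1087]
tool_rot: [[0.908, 0.42, -0.003], [0.42, -0.908, -0.0], [-0.003, -0.001, -1.0]]
ft_force: [0.8, -0.5, 0.4]
grip_width: 0.04
t 2.4 pos [0.5225 0.1277 0.1087] units [ 0.022 -0.004 -0.225] F [ 0.78 -0.47  0.42] w 0.040021020229486344 ztool [-0.0031 -0.0002 -1.    ] yang -65.17544013593145
[[277.67719319 243.97676168]
 [277.30334953 267.44158684]]
[array([0.5233, 0.1278, 0.11  ])]
```

View pics/c_crop.png

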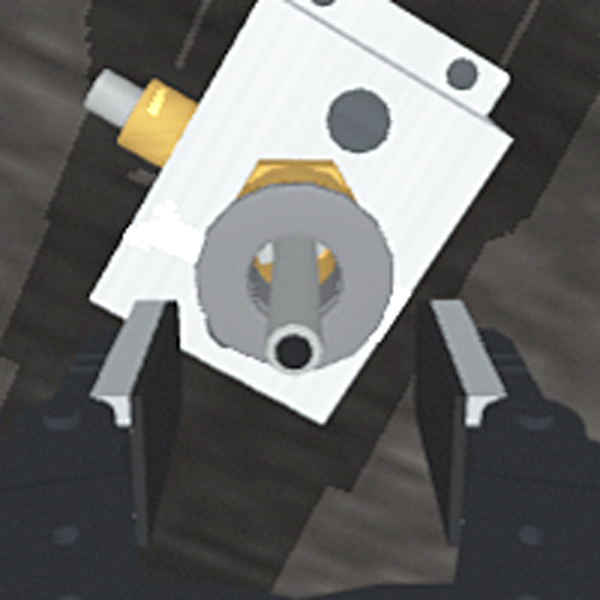

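Tube end at wrist pixel (278,266.5), within 1 px of the prediction; the pads straddle it evenly, midpoint about 279. I'll narrow the jaws and approach the ring.

```bash
python3 -m pendant '[24,0.01,-0.008,0,0,0,0, 18,0,0,0.1,0,0,0, 16,0,0,0.2,0,0,0, 16,0,0,0.15,0,0,0, 16,0,0,0,0,0,0, 16,0,0,0,0,0,0]'; python3 mv.py .5234 .1283 .079
python3 - <<'E'
from h import *
from rig import *
d=get_image("wrist");np.savez("d_wrist.npz",**d)
c=d["frame"][180:340,200:360,::-1];cv2.imwrite("pics/d_crop.png",cv2.resize(c,None,fx=3.7,fy=3.7,interpolation=cv2.INTER_CUBIC))
d=get_image("scene");
c=d["frame"][190:290,190:310,::-1];cv2.imwrite("pics/d_scene.png",cv2.resize(c,None,fx=5,fy=5,interpolation=cv2.INTER_CUBIC))
E
```

```text
time_s: 3.05
position: [0.5237, 0.1293, 0.0871]
tool_rot: [[0.907, 0.421, -0.001], [0.421, -0.907, -0.0], [-0.001, -0.0, -1.0]]
ft_force: [-0.1, 0.3, -0.5]
grip_width: 0.0161
t 3.05 pos [0.5237 0.1293 0.0871] units [-0.014  0.016  0.162] F [-0.15  0.3  -0.48] w 0.016097693940139775 ztool [-0.0006 -0.     -1.    ] yang -65.08586072961484
```

View pics/d_crop.png

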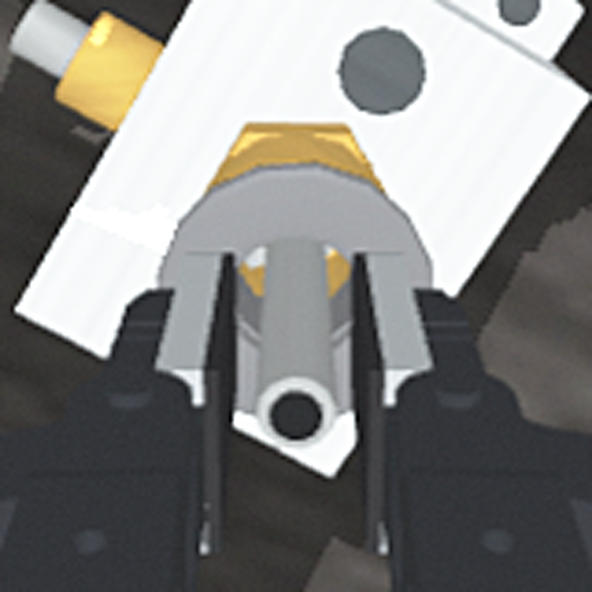

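View pics/d_scene.png

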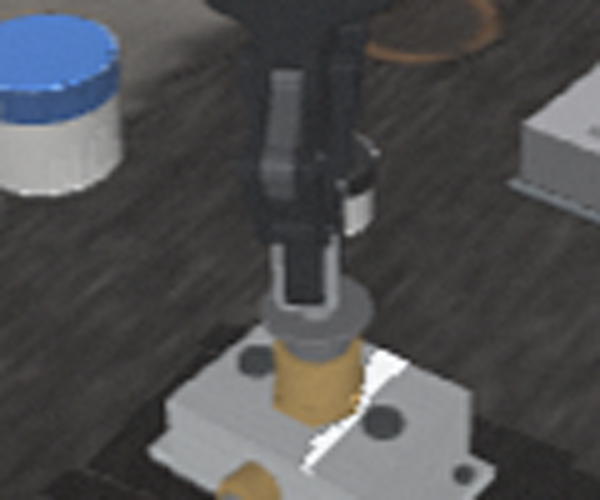

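```bash
python3 -m pendant '[16,0,0,0.04,0,0,0, 16,0,0,0.04,0,0,0, 16,0,0,0.03,0,0,0, 16,0,0,0,0,0,0]';for i in 1 2 3; do python3 -m pendant '[16,0,0,0.02,0,0,0]' | grep -v rot; done
```

```text
time_s: 3.55
position: [0.5236, 0.1293, 0.0816]
tool_rot: [[0.907, 0.421, -0.0], [0.421, -0.907, -0.0], [-0.0, -0.0, -1.0]]
ft_force: [0.3, -0.1, -0.2]
grip_width: 0.016
time_s: 3.65
position: [0.5238, 0.1293, 0.0809]
ft_force: [0.4, -0.1, 0.6]
grip_width: 0.0158
time_s: 3.75
position: [0.5238, 0.1293, 0.0798]
ft_force: [0.2, 0.2, 0.2]
grip_width: 0.016
time_s: 3.85
position: [0.5238, 0.1293, 0.0789]
ft_force: [-1.1, -0.4, 3.0]
grip_width: 0.016
```

```bash
for i in 1 2 3 4; do python3 -m pendant '[14,0,0,0.02,0,0,0]' | grep -v rot; done; python3 -m pendant '[14,0,0,0,0,0,0]' | grep -v rot
```

```text
time_s: 3.95
position: [0.5239, 0.1294, 0.0781]
ft_force: [-0.5, 0.7, 4.7]
grip_width: 0.0136
time_s: 4.05
position: [0.5239, 0.1293, 0.0771]
ft_force: [-0.9, -0.1, 4.5]
grip_width: 0.014
time_s: 4.15
position: [0.5239, 0.1293, 0.0761]
ft_force: [-2.0, 0.2, 5.5]
grip_width: 0.0142
time_s: 4.25
position: [0.5239, 0.1293, 0.0752]
ft_force: [-1.6, 0.4, 6.1]
grip_width: 0.0141
time_s: 4.35
position: [0.5239, 0.1294, 0.0751]
ft_force: [-1.1, 0.3, 6.4]
grip_width: 0.0143
```

```bash
python3 -m pendant '[14,0,0,0.02,0,0,0]' | grep -v rot; for i in 1 2 3; do python3 -m pendant '[14,0,0,0.01,0,0,0]' | grep -v rot; done
```

```text
time_s: 4.45
position: [0.5239, 0.1294, 0.0743]
ft_force: [-2.0, 0.0, 7.8]
grip_width: 0.014
time_s: 4.55
position: [0.5239, 0.1294, 0.0738]
ft_force: [-1.7, -0.6, 8.6]
grip_width: 0.014
time_s: 4.65
position: [0.5239, 0.1294, 0.0734]
ft_force: [-1.8, 0.4, 8.6]
grip_width: 0.0139
time_s: 4.75
position: [0.524, 0.1294, 0.0733]
ft_force: [-4.2, 0.2, 14.8]
grip_width: 0.0139
```

```bash
python3 -m pendant '[12,0,0,0,0,0,0]' 25| grep -v rot;python3 -m pendant '[11,0,0,0,0,0,0]'| grep -v rot
```

```text
time_s: 4.85
position: [0.5242, 0.1294, 0.0733]
ft_force: [-2.1, 1.2, 12.0]
grip_width: 0.012
time_s: 4.95
position: [0.5242, 0.1294, 0.0733]
ft_force: [-2.2, 0.3, 10.0]
grip_width: 0.0114
```

```bash
python3 -m pendant '[11,0,0,0.006,0,0,0]'| grep -v rot;python3 -m pendant '[11,0,0,0,0,0,0]'| grep -v rot
```

```text
time_s: 5.05
position: [0.5243, 0.1294, 0.0733]
ft_force: [-4.2, -0.1, 15.1]
grip_width: 0.0112
time_s: 5.15
position: [0.5243, 0.1294, 0.0733]
ft_force: [-3.8, 0.8, 14.1]
grip_width: 0.0111
```

Ring is firmly on the stop (about 14 N against the 9 N spring). Now I grip.

```bash
python3 -m pendant '[9,0,0,0,0,0,0]'| grep -v rot;python3 -m pendant '[6,0,0,0,0,0,0]'| grep -v rot;python3 -m pendant '[4,0,0,0,0,0,0]'| grep -v rot
```

```text
time_s: 5.25
position: [0.5243, 0.1294, 0.0733]
ft_force: [-2.6, 0.2, 13.0]
grip_width: 0.0091
time_s: 5.35
position: [0.5244, 0.1294, 0.0733]
ft_force: [-2.0, 1.1, 13.5]
grip_width: 0.0093
time_s: 5.45
position: [0.5244, 0.1294, 0.0733]
ft_force: [-1.4, 0.4, 13.6]
grip_width: 0.0094
```

```bash
python3 -m pendant '[0,0,0,0,0,0,0]' 30| grep -v rot;for i in 1 2 3 4; do python3 -m pendant '[0,0,0,-0.02,0,0,0]'| grep -v rot;done
```

```text
time_s: 5.55
position: [0.5243, 0.1295, 0.0733]
ft_force: [-2.4, 0.6, 13.5]
grip_width: 0.0093
time_s: 5.65
position: [0.5243, 0.1294, 0.0739]
ft_force: [-0.5, -0.0, 6.9]
grip_width: 0.0095
time_s: 5.75
position: [0.5243, 0.1294, 0.0747]
ft_force: [-1.1, 1.3, 6.5]
grip_width: 0.0091
time_s: 5.85
position: [0.5243, 0.1294, 0.0756]
ft_force: [0.6, 0.4, 5.1]
grip_width: 0.0091
time_s: 5.95
position: [0.5243, 0.1294, 0.0765]
ft_force: [1.8, 0.3, 5.3]
grip_width: 0.0092
```

Rising with the ring, with no catch (3 mm up, force as the spring alone predicts). I'll continue.

```bash
for i in 1 2 3 4 5; do python3 -m pendant '[0,0,0,-0.03,0,0,0]'| grep -E "pos|ft|grip";done; for i in 1 2 3; do python3 -m pendant '[0,0,0,-0.1,0,0,0]'| grep -E "pos|ft|grip";done
```

```text
position: [0.524, 0.1293, 0.0773]
ft_force: [3.5, -0.0, -4.8]
grip_width: 0.009
position: [0.5239, 0.1293, 0.0786]
ft_force: [3.4, 0.1, -3.6]
grip_width: 0.0089
position: [0.5239, 0.1293, 0.0802]
ft_force: [2.9, 0.6, -3.6]
grip_width: 0.0091
position: [0.5238, 0.1293, 0.0819]
ft_force: [1.8, -0.3, -1.3]
grip_width: 0.0089
position: [0.5235, 0.1294, 0.0836]
ft_force: [1.3, 0.6, -2.7]
grip_width: 0.0089
position: [0.5234, 0.1293, 0.0884]
ft_force: [1.1, 0.9, -1.0]
grip_width: 0.0091
position: [0.5236, 0.1294, 0.094]
ft_force: [1.7, 0.3, -1.7]
grip_width: 0.0092
position: [0.5236, 0.1294, 0.0992]
ft_force: [1.3, 0.6, -0.9]
grip_width: 0.0088
```

```bash
python3 -m pendant '[0,0,0,-0.15,0,0,0,0,0,0,-0.2,0,0,0]'| grep -E "pos|ft|grip"; python3 -m pendant '[0,0,0,-0.2,0,0,0,0,0,0,-0.25,0,0,0]'| grep -E "pos|ft|grip"; python3 -m pendant '[0,0,0,-0.3,0,0,0,0,0,0,-0.3,0,0,0,0,0,0,-0.3,0,0,0,0,0,0,-0.2,0,0,0,0,0,0,0,0,0,0]'| grep -E "time|pos|ft|grip"
python3 - <<'E'
from h import *
from rig import *
for n in("wrist","scene","top"):
    d=get_image(n);np.savez(f"e_{n}.npz",**d)
    cv2.imwrite(f"pics/e_{n}.png",d["frame"][:,:,::-1])
d=load("e_scene.npz");c=d["frame"][150:300,180:360,::-1];cv2.imwrite("pics/e_scenec.png",cv2.resize(c,None,fx=4,fy=4,interpolation=cv2.INTER_CUBIC))
E
python3 mv.py .507 -.121 .18
```

```text
position: [0.5234, 0.1293, 0.1166]
ft_force: [-1.1, 0.3, -1.1]
grip_width: 0.0091
position: [0.5236, 0.1293, 0.1394]
ft_force: [0.1, -0.5, -1.0]
grip_width: 0.0092
time_s: 7.65
position: [0.5242, 0.1294, 0.1951]
ft_force: [-0.3, -1.3, -1.6]
grip_width: 0.0088
t 7.8 pos [0.5234 0.1293 0.1929] units [-2.406  4.402  0.26 ] F [-0.56 -0.04 -0.29] w 0.009149116784582346 ztool [-0.0012 -0.0001 -1.    ] yang -65.08788582141788
```

View pics/e_wrist.png

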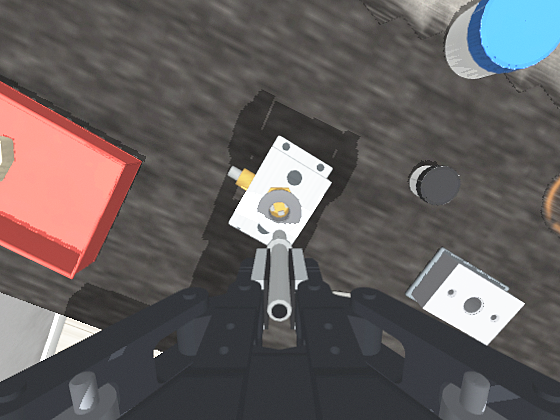

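View pics/e_scenec.png

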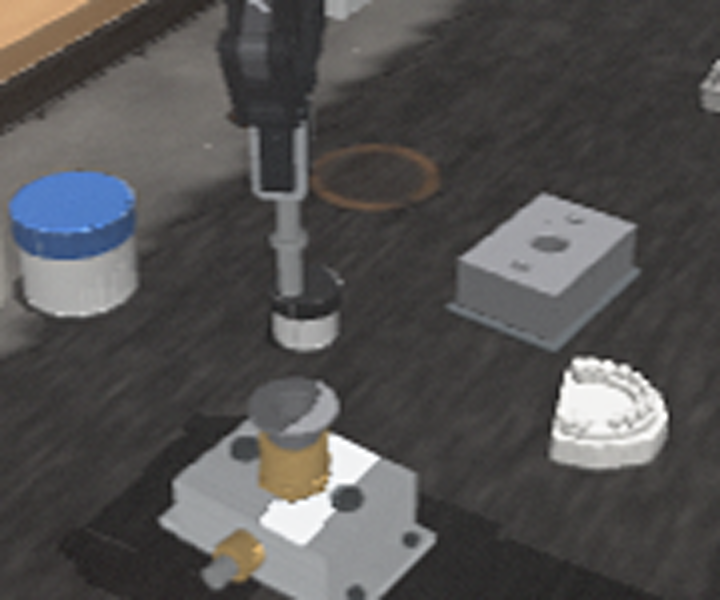

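The tube is out and upright; the ring's bore is empty at wrist (279,210). Next I carry it over the parking block.

```bash
python3 -m pendant '[0,-0.15,0.275,0,0,0,0, 0,-0.3,0.55,0,0,0,0, 0,-0.3,0.55,0,0,0,0, 0,-0.3,0.55,0,0,0,0, 0,-0.3,0.55,0,0,0,0, 0,-0.3,0.55,0,0,0,0, 0,-0.3,0.55,0,0,0,0, 0,-0.3,0.55,0,0,0,0, 0,-0.15,0.275,0,0,0,0, 0,0,0,0,0,0,0]'|grep -E "time|pos|ft|grip"
python3 -m pendant '[0,0,0,0.3,0,0,0, 0,0,0,0.3,0,0,0,0,0,0,0.3,0,0,0,0,0,0,0,0,0,0,0,0,0,0,0,0,0]'|grep -E "time|pos|ft|grip"
python3 - <<'E'
from h import *
from rig import *
for n in("wrist","scene","top"):
    d=get_image(n);np.savez(f"f_{n}.npz",**d)
    cv2.imwrite(f"pics/f_{n}.png",d["frame"][:,:,::-1])
d=load("f_scene.npz");c=d["frame"][120:240,250:400,::-1];cv2.imwrite("pics/f_scenec.png",cv2.resize(c,None,fx=5,fy=5,interpolation=cv2.INTER_CUBIC))
d=load("f_wrist.npz");c=d["frame"][150:330,180:380,::-1];cv2.imwrite("pics/f_wristc.png",cv2.resize(c,None,fx=3.3,fy=3.3,interpolation=cv2.INTER_CUBIC))
d=load("f_top.npz");c=d["frame"][190:290,260:390,::-1];cv2.imwrite("pics/f_topc.png",cv2.resize(c,None,fx=5,fy=5,interpolation=cv2.INTER_CUBIC))
E
python3 mv.py .507 -.121 .12
```

```text
time_s: 8.8
position: [0.5071, -0.1227, 0.193]
ft_force: [0.1, 0.3, -0.9]
grip_width: 0.009
time_s: 9.3
position: [0.5077, -0.1201, 0.1488]
ft_force: [0.6, -0.3, -0.2]
grip_width: 0.0091
t 9.45 pos [ 0.508  -0.1206  0.1493] units [-0.021 -0.002  0.587] F [-1.01 -0.07 -1.61] w 0.009336938111024404 ztool [ 0.0013 -0.0006 -1.    ] yang -65.06422977570767
```

View pics/f_wristc.png

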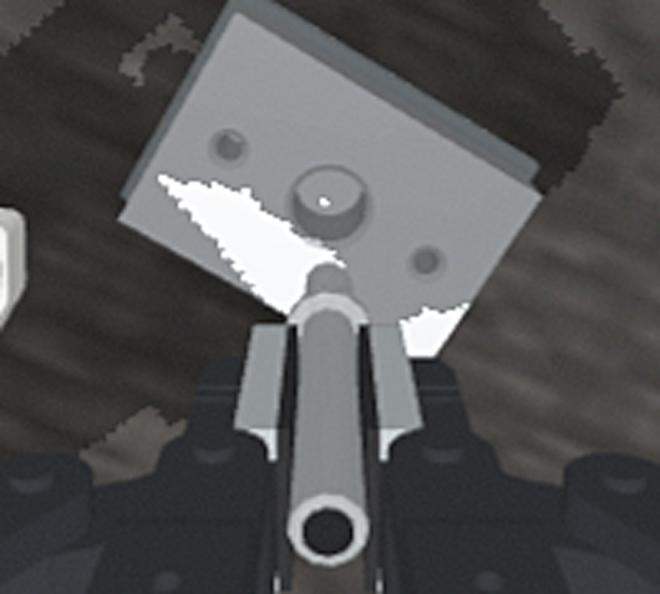

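View pics/f_scenec.png

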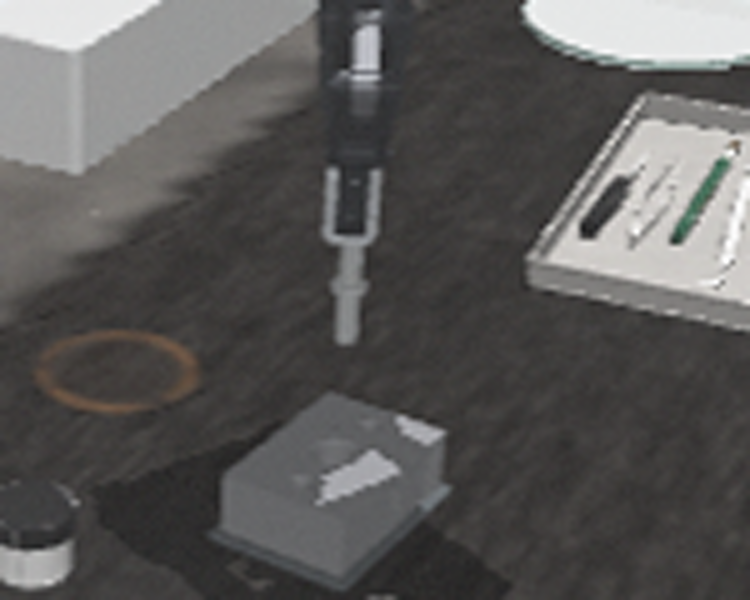

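View pics/f_topc.png

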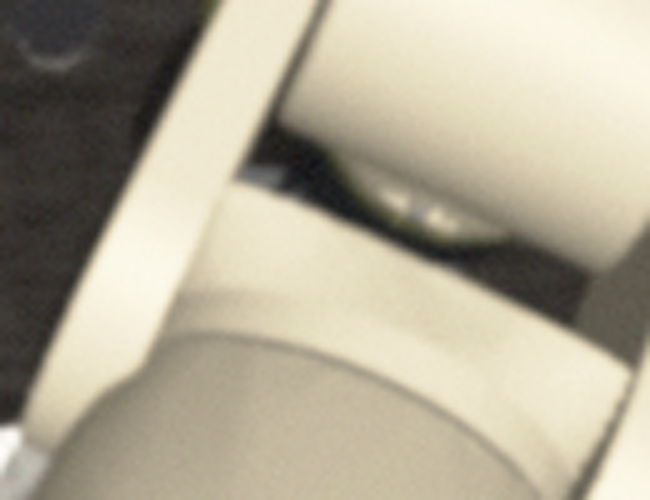

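```bash
python3 - <<'E'
from h import *
from rig import *
d=load("f_wrist.npz");s=observe();T=np.array(s["tool_rot"]);p=s["position"];print(p)
px=lambda u,v:(u/3.3+180-.35,v/3.3+150-.35)
h=onplane(d,[px(329,203),px(327.5,203.5),px(229,146),px(426,261)],.036);print(h)
top=onplane(d,[px(327.5,529)],p[2]+.0387);print("top",top)
print("hole in tool",(h-p)@T); print("top in tool",(top-p)@T)
# predicted
print("proj tube top/foot",proj(d,[p+[0,0,.0387],p-[0,0,.0533]]))
R,t=cam(d)
s_=load("f_scene.npz");px2=lambda u,v:(u/5+250-.4,v/5+120-.4)
print("scene proj foot",proj(s_,[p-[0,0,.0533],p-[0,0,.024]]),"seen foot",px2(346,343),"bead",px2(349,287))
a=load("a_scene.npz");print("scene hole ",onplane(a,[(190+459/3.6-.4,160+183/3.6-.4)],.036))
E
```

```text
[ 0.50795082 -0.12063597  0.14932726]
[[ 0.50856002 -0.12067458  0.036     ]
 [ 0.50826694 -0.1203711   0.036     ]
 [ 0.51144249 -0.09042873  0.036     ]
 [ 0.50499008 -0.15125931  0.036     ]]
top [[ 0.50800783 -0.1206436   0.18802726]]
hole in tool [[ 0.00043004  0.00016839  0.11332797]
 [ 0.00029223 -0.00023037  0.1133274 ]
 [ 0.01579554 -0.02604271  0.1133138 ]
 [-0.01570172  0.02639693  0.11334144]]
top in tool [[ 8.47173020e-05  7.31148861e-05 -3.86998810e-02]]
proj tube top/foot [[278.81196414 310.06435573]
 [278.96872561 233.63842343]]
scene proj foot [[317.72798847 187.67248347]
 [318.53421747 176.07141276]] seen foot (318.8, 188.2) bead (319.40000000000003, 177.0)
scene hole  [[ 0.50570378 -0.12095415  0.036     ]]
```

```bash
python3 - <<'E'
from h import *
a=load("a_scene.npz")
seen=np.array([190+459/3.6-.4,160+183/3.6-.4])
print("proj hole",proj(a,[[.5083,-.1205,.036]]),"seen",seen)
for off in ([0,0],[1.07,.5],[1,1]): print(onplane(a,[seen-off],.036))
E
```

```text
proj hole [[316.0028894  210.22393067]] seen [317.1        210.43333333]
[[ 0.50570378 -0.12095415  0.036     ]]
[[ 0.50878366 -0.12169489  0.036     ]]
[[ 0.50957131 -0.12378501  0.036     ]]
```

Wrist and scene agree to about 1 mm that the foot is over the hole. Lowering to just above the mouth.

```bash
python3 -m pendant '[0,0.006,0,0.25,0,0,0, 0,0,0,0.4,0,0,0,0,0,0,0.3,0,0,0,0,0,0,0.13,0,0,0,0,0,0,0,0,0,0,0,0,0,0,0,0,0]'|grep -E "time|pos|ft|grip"
python3 - <<'E'
from h import *
from rig import *
for n in("wrist","scene"):
    d=get_image(n);np.savez(f"g_{n}.npz",**d)
d=load("g_scene.npz");c=d["frame"][150:250,250:390,::-1];cv2.imwrite("pics/g_scenec.png",cv2.resize(c,None,fx=5,fy=5,interpolation=cv2.INTER_CUBIC))
d=load("g_wrist.npz");c=d["frame"][150:300,200:360,::-1];cv2.imwrite("pics/g_wristc.png",cv2.resize(c,None,fx=4,fy=4,interpolation=cv2.INTER_CUBIC))
E
python3 mv.py .5083 -.1207 .06
```

```text
time_s: 10.05
position: [0.5083, -0.1208, 0.0953]
ft_force: [0.3, 0.2, -0.1]
grip_width: 0.0089
t 10.15 pos [ 0.5083 -0.1208  0.0954] units [ 0.    -0.003  0.708] F [-0.71 -0.77 -0.15] w 0.008972683394056791 ztool [ 0.0015 -0.0007 -1.    ] yang -65.08871326032259
```

View pics/g_wristc.png

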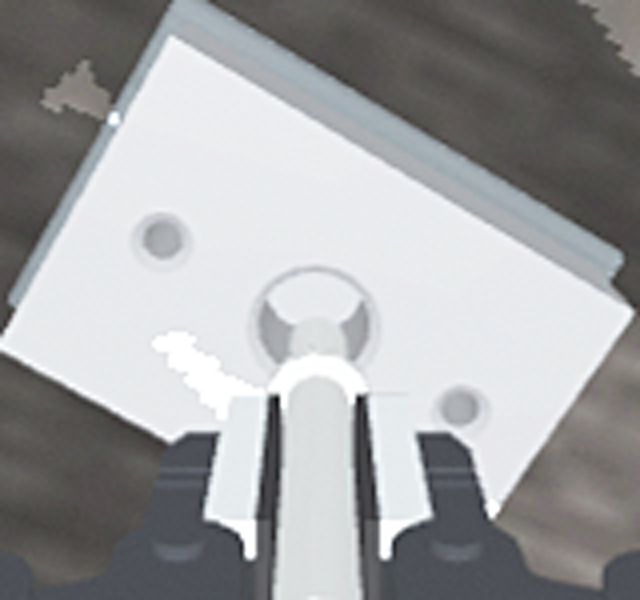

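View pics/g_scenec.png

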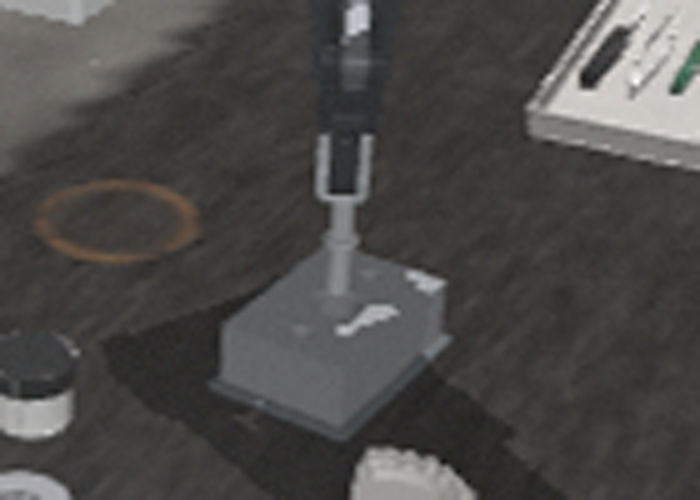

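```bash
python3 -m pendant '[0,0,-0.004,0.1,0,0,0, 0,0,0,0.15,0,0,0]'|grep -E "pos|ft|grip"
python3 -m pendant '[0,0,0,0.15,0,0,0, 0,0,0,0.13,0,0,0,0,0,0,0,0,0,0]'|grep -E "time|pos|ft|grip"; for i in 1 2 3 ; do python3 -m pendant '[0,0,0,0.02,0,0,0]'|grep -E "pos|ft"; done
```

```text
position: [0.508, -0.1206, 0.0821]
ft_force: [-0.5, 0.4, -1.0]
grip_width: 0.0087
time_s: 10.65
position: [0.5073, -0.1202, 0.0669]
ft_force: [-0.0, 0.4, -0.5]
grip_width: 0.0094
position: [0.5078, -0.1205, 0.0669]
ft_force: [0.1, -0.3, -0.2]
position: [0.5079, -0.1205, 0.0661]
ft_force: [-0.5, 0.2, 0.4]
position: [0.5079, -0.1205, 0.0651]
ft_force: [-0.3, 0.3, -1.0]
```

```bash
for i in 1 2 3 4 5; do python3 -m pendant '[0,0,0,0.02,0,0,0]'|grep -E "pos|ft"; done
```

```text
position: [0.5079, -0.1205, 0.0641]
ft_force: [-1.0, 0.2, -1.4]
position: [0.5078, -0.1205, 0.063]
ft_force: [0.4, 0.9, 0.3]
position: [0.5078, -0.1204, 0.062]
ft_force: [0.2, 0.8, -0.3]
position: [0.5078, -0.1204, 0.061]
ft_force: [-0.8, 0.2, -0.7]
position: [0.5078, -0.1204, 0.06]
ft_force: [-0.8, 0.4, -0.4]
```

```bash
for i in 1 2 3 ; do python3 -m pendant '[0,0,0,0.01,0,0,0]'|grep -E "pos|ft"; done
```

```text
position: [0.5078, -0.1205, 0.0594]
ft_force: [0.4, -0.2, -0.7]
position: [0.5079, -0.1205, 0.0593]
ft_force: [-0.8, 1.5, 5.6]
position: [0.508, -0.1205, 0.0592]
ft_force: [-1.8, 1.9, 10.2]
```

Floor contact came at z = 0.0593, exactly where predicted. I'll relax the press and then release.

```bash
python3 -m pendant '[0,0,0,-0.01,0,0,0]'|grep -E "pos|ft|grip"; python3 -m pendant '[11,0,0,0,0,0,0,14,0,0,0,0,0,0,18,0,0,0,0,0,0,24,0,0,0,0,0,0,28,0,0,0,0,0,0,28,0,0,0,0,0,0]'|grep -E "time|pos|ft|grip"
python3 - <<'E'
from h import *
from rig import *
d=get_image("wrist");c=d["frame"][180:340,190:370,::-1];cv2.imwrite("pics/h_wristc.png",cv2.resize(c,None,fx=3.5,fy=3.5))
E
```

```text
position: [0.5079, -0.1205, 0.0594]
ft_force: [-0.5, -0.2, -0.5]
grip_width: 0.0091
time_s: 12.45
position: [0.5078, -0.1204, 0.059]
ft_force: [0.6, 0.2, 0.0]
grip_width: 0.0281
```

View pics/h_wristc.png

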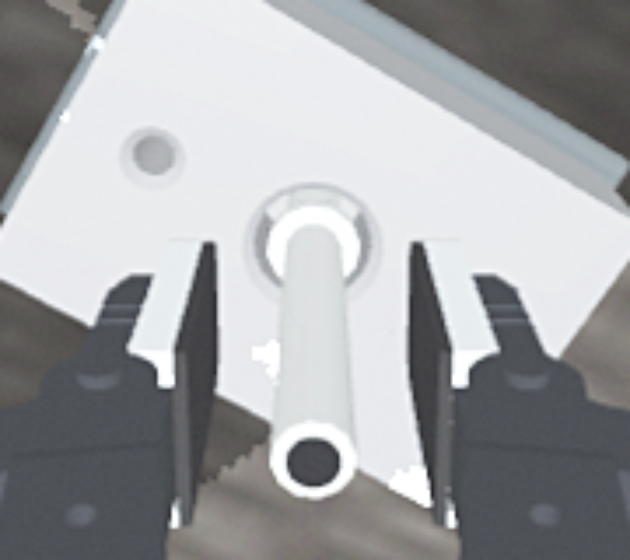

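The tube stands free in the hole, with the bead inside the mouth and both pads clear. Retreating straight up.

```bash
python3 -m pendant '[32,0,0,-0.1,0,0,0,32,0,0,-0.3,0,0,0,32,0,0,-0.5,0,0,0,32,0,0,-0.6,0,0,0,32,0,0,-0.6,0,0,0,32,0,0,-0.4,0,0,0,32,0,0,0,0,0,0,32,0,0,0,0,0,0,32,0,0,0,0,0,0]'|grep -E "time|pos|ft|grip"
python3 - <<'E'
from h import *
from rig import *
for n in("wrist","scene"):
    d=get_image(n);np.savez(f"i_{n}.npz",**d);P=cloud(d);z=P[...,2]
    m=(np.hypot(P[...,0]-.508,P[...,1]+.1205)<.02)&(z>.05)&(z<.11);print(n,m.sum(),z[m].max() if m.any() else 0,P[m].mean(0) if m.any() else 0)
    cv2.imwrite(f"pics/i_{n}.png",d["frame"][:,:,::-1])
E
```

```text
time_s: 13.4
position: [0.5073, -0.1202, 0.183]
ft_force: [-0.9, -0.1, 0.1]
grip_width: 0.0319
wrist 253 0.0980246727044299 [ 0.5085409  -0.12042173  0.08410451]
scene 88 0.09949750783626324 [ 0.50426961 -0.11953368  0.07581981]
```

View pics/i_scene.png

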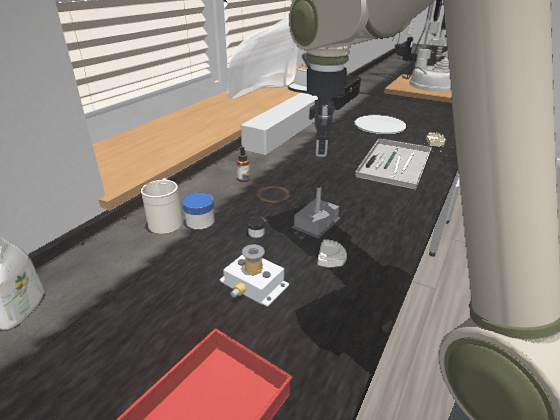

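View pics/i_wrist.png

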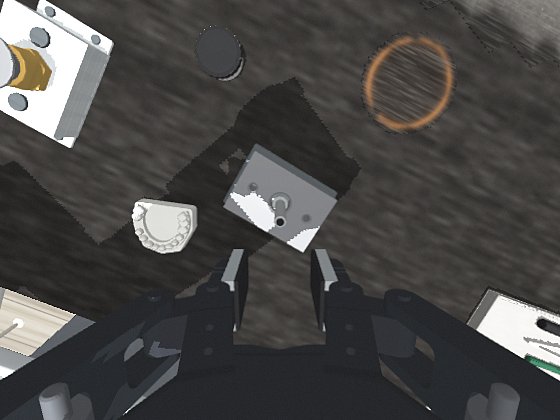

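The tube stands in the middle hole (wrist 280,212; scene 318,200). Its top is at z ≈ 0.098, where 0.006 + 0.092 puts it. The tub, jar and model are where they were, so I'm handing in.

```bash
python3 -c "
from rig import *
print(close_job())"
```

```text
the job is handed in; nothing more can be done
None
```

The blow tube is out of the air outlet and standing foot first on the floor of the parking block's large middle hole, released. I handed the job in at about 13.5 s of the 48 s allowed.

- **Drawing the tube:** I pressed the release ring from about z = 0.079 down to its hard stop at 0.0733, peaking at about 15 N. I gripped the tube with the ring still on its stop and drew it straight up. The teeth did not catch. There was a brief drag of about 5 N as the ring's spring let go, then 1–4 N.
- **Placing it:** The foot met the hole's floor at a TCP height of 0.0593, as predicted. It pressed up to about 10 N, and I relaxed that to zero before opening the fingers.
- **Last checks:** The tube stands free and upright, with its top at about z = 0.098 against an expected 0.098. The gripper is well clear above it. By eye, the tub, the jar and the plaster model look unmoved in the pictures; I did not measure them again.
- **Disagreement:** The scene camera placed things about 2 mm from where the wrist camera did, within the stated calibration. Taken relative to the held tube, the two agreed to about 1 mm.

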